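# Pull the stuck copper beaker off its porcelain pot at the recycling bench

## Task

A copper beaker is jammed mouth-down over a white porcelain pot with a wide saucer foot. Slide the pair along the bench fully into the blue puller fork, so that its arms reach over the saucer foot, then lift the copper beaker straight up off the pot and set it down gently, still mouth-down, in the steel tray. The porcelain stays on the bench the whole time and is left standing under the fork.

Things in the scene. Friction and masses are not known exactly. Their poses are not given: they have to be found in the camera images.
- beaker: Copper cup, 56 mm across, 90 mm tall, wall 3 mm, upside down over the pot, mouth 8 mm above the bench. Origin: centre of its mouth; z up. About 0.15 kg. Spring nubs inside hold the pot: parting takes about 5 to 10 N, more than the pot weighs; they let go after 35 mm of lift, clear after 72. Grip across it, fingertips 40 mm or more above the mouth. (A mouth-up copper cup without pot: bystander.)
- pot: White porcelain pot under the beaker: round saucer foot 110 mm across, 8 mm thick, and on it a round stem 39 mm across, up to 80 mm above the bench, hidden in the beaker at the start (only the foot shows). Origin: centre of the underside; z up. About 0.2 kg. Its glazed foot slides easily on the bench, friction about 0.3. A second such pot, bare, is a bystander.
- fork: Blue U-shaped fork fixed to the bench, 20 mm high. Origin: on the bench at the seat, where the pot's centre belongs; +x from the open mouth to the closed end (slide in along +x). Arms from x -45 to +75 mm, underside 13 mm up, slot between them 76 mm wide. Channel below 138 mm wide, its mouth flaring from x -60 to -90 mm. An end wall stops the foot 10 mm past the seat.
- metal_tray: Bare steel-grey open tray, empty, fixed to the bench: 200 mm (x) by 180 mm (y) outside, 30 mm high, walls and floor 5 mm thick. Origin: centre of its underside; the inner floor is 5 mm above it. The like tray in green, with a mug in it, is not the place.
There are look-alikes about, which are no part of the job. What is shaped like the beaker but green or pink is not meant.

How it is judged (in metres and radians):
On the way, in this order (a step that is already met when the one before it is completed fails the run):
1. the pair, still nested, stands in the fork with the pot at the seat (horizontal distance between pot and fork below 0.022 m and height (world z) of pot below 0.012 m and angle between pot's own z axis and vertical below 0.17 rad and horizontal distance between beaker and pot below 0.012 m and z of beaker in the frame of pot below 0.02 m), for 0.1 s.
2. the beaker is lifted clear of the pot, and the pot stays standing under the fork (horizontal distance between pot and fork below 0.022 m and height (world z) of pot below 0.012 m and angle between pot's own z axis and vertical below 0.17 rad and height (world z) of beaker above 0.085 m), for 0.1 s.
At the end, for the whole second after the job is handed in: The copper beaker stands mouth-down (within 10 degrees) and at rest on the floor of the steel tray, anywhere inside its walls; the porcelain pot stands upright (within 10 degrees) on the bench under the fork, its centre within 22 mm of the seat (horizontal distance between pot and fork below 0.022 m and height (world z) of pot below 0.012 m and angle between each of pot, beaker's own z axis and vertical below 0.17 rad and x of beaker in the frame of metal_tray between -0.07 and 0.07 m and y of beaker in the frame of metal_tray between -0.06 and 0.06 m and z of beaker in the frame of metal_tray below 0.012 m and linear speed of each of beaker, pot below 0.03 m/s); the robot touches nothing.
It fails at once if the porcelain pot is lifted off the bench (its underside centre more than 30 mm up) or tipped over 25 degrees (height (world z) of pot above 0.03 m or angle between pot's own z axis and vertical above 0.44 rad).
It fails at once if the copper beaker is dropped (falls free faster than 0.8 m/s, about 30 mm of fall) (linear speed of beaker above 0.8 m/s and contact force between the fingers and beaker below 0.1 N).
It also fails if it takes over 48 s, if anything falls off the work surface, if the arm or the gripper's body presses on something with over 40 N, if the wrist force passes 120 N, or if a joint passes its speed limit or range.

## Robot

A 6-joint arm with a two-finger parallel gripper is mounted at the origin on the work surface. World frame = base frame: x ahead of the robot, y to its left, z up, the work surface at z = 0. Lengths are in m, angles in degrees, forces in N, time in s.
With the tool pointing down it reaches from about 0.3 to 0.875 m from the base axis. Payload 4.2 kg.
Tool frame: the origin (TCP) lies at the very end of the fingers, on their centre line; the grasp point (between the pads) lies 19 mm behind it; z points along the fingers, y is the line along which they close (so a half turn about z gives the same grasp; the last joint's range is limited). The gripper opens to 85 mm and grips with 20 to 120 N. Pads are 22 mm wide; open, the fingers measure 114 mm over their backs; the gripper's body (76 mm by 85 mm) begins 54 mm behind the grasp point. The pads swing forward as they close: fully open they stand 13 mm farther back than shut.
Start: joints at [67.552, 18.312, 89.639, -0, 72.044, -1.146], TCP at [0.209, 0.536, 0.231] pointing down, gripper open.
Joint ranges: [-177.97, 177.97], [-48.28, 115.42], [12.27, 149.76], [-77.06, 257.06], [2.81, 150.46], [-146.56, 146.56]. Speed limits (degrees/s): [147.25, 147.25, 180, 180, 180, 180].

## Interface

Orientations are given as a 3x3 rotation matrix whose columns are the frame's x, y, z axes.
In Python, from cell import * gives the robot as it stands. Calls block until the motion is done:
- move_to(position, orientation): joint-space move of the TCP to a pose.
- movel(position, rotation=None, feed=0.15, until_force=None): straight line of the TCP; rotation=None keeps the orientation; feed is the mean speed in m/s. With until_force (N) it stops when the force on the tool has changed by that much, and returns True; else False.
- movej(angles): joint-space move.
- grip(opening, grip_force=None): opening from 0.0 (shut) to 1.0 (fully open); grip_force is the grip in N (None keeps the last); returns when the fingers have stopped.
- dwell(seconds).
- ik(position, orientation): joint angles nearest the present ones, or None.
- snapshot(name): name is "scene" or "top" or "wrist"; returns a dict with "frame" (384x512x3 uint8, red, green, blue), "depth" (384x512 float32, m along the optical axis (not along the pixel's ray), 0 where there is no reading), "vertical_fov" (degrees; the focal length in pixels is half the picture's height over the tangent of half this angle, whatever the lens; pixels are square), "cx", "cy" (the principal point, pixels), "distortion" ([k1, k2, p1, p2, k3] as OpenCV has them; the pictures are not rectified), "R" (3x3) and "t" (3): a world point X has camera coordinates R X + t. Camera axes: x right, y down, z forward; pixel columns grow to the right and rows downward; lengths in m; the calibration is good to about 2 mm. A picture is of the moment at which its call begins.
A pose or a line that the arm cannot do raises Unreachable and nothing moves.
- sign_off(): hands the job in; it is judged then, once.
Readings, each from a call of its own:
- get_time(): time.
- get_joint_positions(): joint angles.
- get_dq(): joint speeds.
- get_joint_torque(): joint torques, N m.
- get_ee_pos(): TCP position.
- get_eef_rot(): TCP orientation.
- get_contact_force(): force on the tool from outside, world axes, zero at the start.
- get_moment(): the same for the moment, N m.
- get_opening(): opening from 0.0 (shut) to 1.0 (fully open).
- get_grasp_force(): force on a finger pad.
Only numpy, scipy, OpenCV 4.12 (cv2) and the standard library are available. Lean on these libraries where they do the work, as an engineer would, in place of code of your own. Each camera call takes 0.05 s, during which the arm holds its last target. There are 200 camera calls.

## Working session

There is one attempt and no reset: what is moved stays moved. The work goes in short steps, each a Python script; the robot and the scene stay as the last script left them, time stands still between calls to the robot, and variables do not carry over. Pictures are saved under pics/ and viewed, at most 10 in all, crops included, and the job is handed in when it is done.

```bash
mkdir -p pics; ls; cat > h.py <<'E'
import numpy as np, cv2
from cell import *
def snap(n):
    s=snapshot(n); h,w=s['depth'].shape
    f=h/2/np.tan(np.radians(s['vertical_fov']/2))
    s['K']=np.array([[f,0,s['cx']],[0,f,s['cy']],[0,0,1]]); s['D']=np.array(s['distortion'],float)
    s['R']=np.array(s['R']); s['t']=np.array(s['t']); return s
def save(s,name): cv2.imwrite('pics/'+name,s['frame'][:,:,::-1])
def rays(s,uv):
    p=cv2.undistortPoints(np.array(uv,float).reshape(-1,1,2),s['K'],s['D']).reshape(-1,2)
    d=np.c_[p,np.ones(len(p))]
    return -s['R'].T@s['t'], d@s['R'], d
def plane(s,uv,z):
    c,r,_=rays(s,uv); return c+r*((z-c[2])/r[:,2])[:,None]
def bydepth(s,uv):
    c,r,_=rays(s,uv); uv=np.array(uv,int).reshape(-1,2)
    return c+r*s['depth'][uv[:,1],uv[:,0]][:,None]
def cloud(s):
    h,w=s['depth'].shape; u,v=np.meshgrid(np.arange(w),np.arange(h))
    return bydepth(s,np.c_[u.ravel(),v.ravel()]).reshape(h,w,3)
E
python3 - <<'E'
from h import *
import pickle
ims=[]
for n in ['scene','top']:
    s=snap(n); save(s,n+'0.png'); pickle.dump(s,open(n+'0.pkl','wb'))
    print(n,-s['R'].T@s['t'],s['K'][0,0],s['D'],(s['depth']>0).mean())
print(get_time())
E
```

```text
pics
scene [ 1.46811667 -0.21042036  0.84374766] 478.05059153072716 [-0.09397322  0.          0.          0.          0.        ] 0.9958648681640625
top [ 0.39101506 -0.02188993  1.08773259] 450.17584126178843 [-0.00715499  0.          0.          0.          0.        ] 0.9961496988932291
0.1
```

View pics/scene0.png

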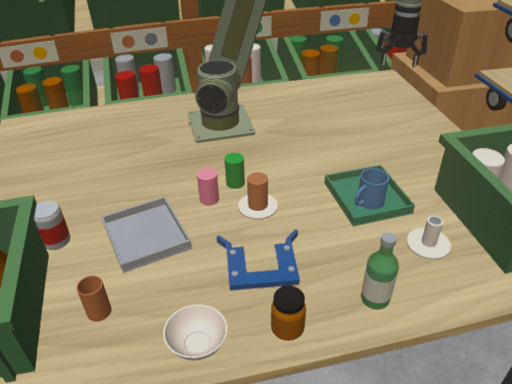

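View pics/top0.png

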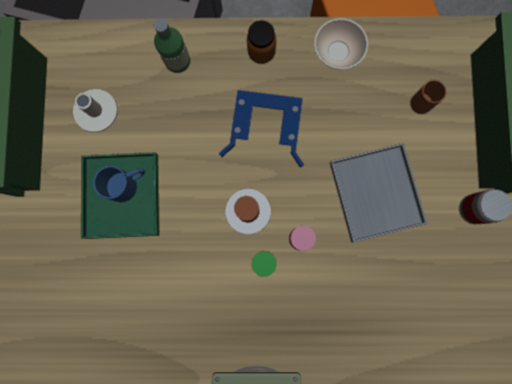

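The top view has the wanted nested pair at (248,211), the fork with its closed end at (268,100) and its mouth towards the pair, and the steel tray at (378,193). Possible mix-ups:
- Pair: green cup (264,264), pink cup (303,238), mouth-up copper cup (428,97), bare pot (95,108).
- Tray: green tray (120,195).

I choose the copper cup on the white foot, and measure it next.

```bash
python3 - <<'E'
from h import *
import pickle
S={n:pickle.load(open(n+'0.pkl','rb')) for n in ['scene','top']}
win={'top':dict(pair=(215,185,282,240),fork=(210,85,312,172),tray=(325,140,430,248)),
'scene':dict(pair=(232,168,284,220),fork=(210,225,305,292),tray=(98,196,195,270))}
def mask(s,k,b):
    hsv=cv2.cvtColor(s['frame'],cv2.COLOR_RGB2HSV); H,Sa,V=cv2.split(hsv)
    m={'blue':(H>100)&(H<130)&(Sa>120),'white':(Sa<70)&(V>150),'copper':((H<13)|(H>172))&(Sa>110),'grey':(Sa<60)}[k]
    o=np.zeros(m.shape,np.uint8); x0,y0,x1,y1=b; o[y0:y1,x0:x1]=m[y0:y1,x0:x1]
    n,l,st,_=cv2.connectedComponentsWithStats(o); return (l==1+st[1:,4].argmax()).astype(np.uint8)
def hull(m): return cv2.convexHull(max(cv2.findContours(m,0,cv2.CHAIN_APPROX_NONE)[0],key=len)).reshape(-1,2)
for n,s in S.items():
    C=cloud(s); w=win[n]
    m=mask(s,'white',w['pair']); p=plane(s,hull(m),.008)
    (c,r)=cv2.minEnclosingCircle(p[:,:2].astype(np.float32)); e=cv2.fitEllipse(p[:,:2].astype(np.float32))
    print(n,'foot',c,r,e,'z',np.median(C[m>0][:,2]))
    m=mask(s,'copper',w['pair']); q=C[m>0]; zt=np.percentile(q[:,2],95); t=q[q[:,2]>zt-.006]
    print(' cup top z',zt,'c',(t.min(0)+t.max(0))/2,np.ptp(t,0),m.sum())
    m=mask(s,'blue',w['fork']); q=C[m>0]; print(' fork z pct',np.percentile(q[:,2],[5,50,95]),m.sum())
    P=plane(s,hull(m),.02); h2=cv2.approxPolyDP(hull(m).reshape(-1,1,2),3,True).reshape(-1,2)
    print(' forkhull',np.c_[h2,plane(s,h2,.02)[:,:2]].round(3).tolist())
    m=mask(s,'grey',w['tray']); P=plane(s,hull(m),.03)
    print(' tray',cv2.minAreaRect(P[:,:2].astype(np.float32)),np.percentile(C[m>0][:,2],[5,50,97]))
s=S['top'];a=s['frame'][80:250,200:320,::-1]; b=S['scene']['frame'][150:300,190:320,::-1]
cv2.imwrite('pics/crop0.png',np.hstack([cv2.resize(a,(400,566)),cv2.resize(b,(400,566))]))
E
```

```text
scene foot (0.4802659749984741, 0.016589345410466194) 0.05927968770265579 ((0.47958680987358093, 0.017797959968447685), (0.11157926172018051, 0.11963984370231628), 76.98851013183594) z 0.0075239466040534775
 cup top z 0.09930045513813521 c [ 0.96047197 -0.08446808  0.46865144] [1.01528938 0.25190457 0.75019244] 439
 fork z pct [0.01102054 0.01938008 0.02234935] 1854
 forkhull [[296.0, 230.0, 0.616, 0.085], [297.0, 283.0, 0.786, 0.035], [231.0, 288.0, 0.764, -0.113], [218.0, 236.0, 0.588, -0.111]]
 tray ((0.5337544679641724, -0.2888225317001343), (0.23006021976470947, 0.1820494830608368), 13.854479789733887) [0.00198601 0.00574921 0.0306816 ]
top foot (0.4767600893974304, 0.01840885914862156) 0.05425732582807541 ((0.476685106754303, 0.018296970054507256), (0.10685943067073822, 0.10734905302524567), 119.93514251708984) z 0.008368972126656216
 cup top z 0.1014006769435997 c [0.44549801 0.01054006 0.59160663] [0.1089659  0.06486    0.99225191] 446
 fork z pct [0.01690794 0.02042429 0.0237254 ] 1961
 forkhull [[238.0, 91.0, 0.771, 0.042], [301.0, 99.0, 0.749, -0.113], [301.0, 165.0, 0.585, -0.11], [220.0, 154.0, 0.613, 0.085]]
 tray ((0.5184775590896606, -0.28961092233657837), (0.20206943154335022, 0.1862943321466446), 13.849054336547852) [0.00235157 0.00617383 0.0316651 ]
```

View pics/crop0.png

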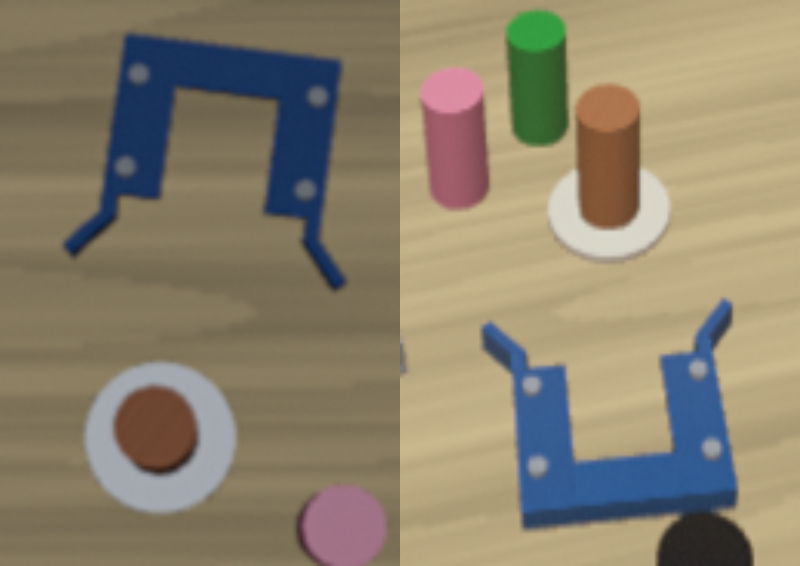

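The crop confirms the choice: a copper top on a white foot, with the fork mouth facing it. The two views agree to 3 mm. The foot is at (0.478, 0.018), the seat at about (0.687, -0.025) with its axis at -8°, and the tray at (0.518, -0.29). Next I move above the pair and refine with the wrist camera.

```bash
cat >> h.py <<'E'
A=np.array([.990,-.141,0]); A/=np.linalg.norm(A)
SEAT=np.array([.687,-.025,0])
def rot(sign=1):
    y=sign*np.cross([0,0,1],A); z=np.array([0,0,-1.]); return np.c_[np.cross(y,z),y,z]
E
python3 - <<'E'
from h import *
P=[.478,.018,.24]
R=min((rot(1),rot(-1)),key=lambda r: abs(np.array(ik(P,r))[5]) if ik(P,r) is not None else 999)
print(R.round(2).tolist(), ik(P,R))
np.save('R.npy',R)
move_to(P,R); s=snap('wrist'); save(s,'w1.png'); import pickle; pickle.dump(s,open('w1.pkl','wb'))
print(get_ee_pos(),get_time(),-s['R'].T@s['t'])
C=cloud(s); H,Sa,V=cv2.split(cv2.cvtColor(s['frame'],cv2.COLOR_RGB2HSV))
g=np.linalg.norm(C[:,:,:2]-[.478,.018],axis=2)<.075
for nm,m,z in [('cup',g&((H<13)|(H>172))&(Sa>110)&(C[:,:,2]>.088)&(C[:,:,2]<.11),.098),('foot',g&(Sa<70)&(V>120)&(C[:,:,2]<.02),.008)]:
    m=m.astype(np.uint8); cs=cv2.findContours(m,0,cv2.CHAIN_APPROX_NONE)[0]
    if not cs: print(nm,'none'); continue
    c=max(cs,key=len).reshape(-1,2)
    p=plane(s,cv2.convexHull(c).reshape(-1,2),z)[:,:2].astype(np.float32)
    print(nm,m.sum(),cv2.minEnclosingCircle(p),cv2.fitEllipse(p),'z',np.median(C[m>0][:,2]),'px',c.mean(0))
E
```

```text
[[-0.99, 0.14, 0.0], [0.14, 0.99, 0.0], [0.0, -0.0, -1.0]] [ 7.78951313e-01  9.22747925e+00  1.00748474e+02 -2.54444375e-14
  7.00240472e+01 -8.11152551e+01]
[0.478071   0.01869248 0.23994785] 2.2417 [0.40402364 0.02868181 0.38173158]
cup 2155 ((0.47520413994789124, 0.01920522376894951), 0.02791987918317318) ((0.4751731753349304, 0.019315000623464584), (0.05396550893783569, 0.05541703477501869), 77.8171157836914) z 0.09726830983402668 px [254.65540541 182.87837838]
foot 2720 ((0.47576239705085754, 0.018911316990852356), 0.05482947826385498) ((0.47587430477142334, 0.019086671993136406), (0.10880185663700104, 0.1093595027923584), 62.798343658447266) z 0.007124473145145055 px [254.66559486 162.17041801]
```

View pics/w1.png

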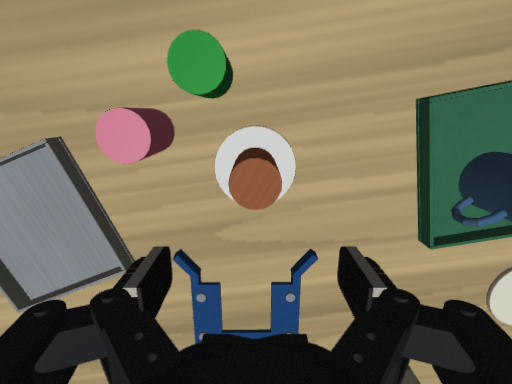

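The picture shows the cup top at (255,183) on its foot at (255,162), with the fork straight ahead below it. The cup is at (0.4755, 0.019), with its top at 0.097, which fits the given height. Now I grasp it and slide it in.

```bash
python3 - <<'E'
from h import *
R=np.load('R.npy'); c=np.array([.4755,.0191,.056])
movel(c+[0,0,.184],R,feed=.2)
print('hit',movel(c+[0,0,.06],R,feed=.2), movel(c,R,feed=.08,until_force=8),get_ee_pos(),get_contact_force())
grip(0.0,60); print('grip',get_opening(),get_grasp_force(),get_ee_pos(),get_contact_force(),get_time())
z=np.array([0,0,.056])
movel(SEAT-.17*A+z,R,feed=.06); print(get_ee_pos(),get_contact_force())
print('push',movel(SEAT-.05*A+z,R,feed=.06,until_force=12),get_ee_pos(),get_contact_force(),get_time())
s=snap('top'); save(s,'t2.png'); w=snap('wrist')
cv2.imwrite('pics/c2.png',np.hstack([cv2.resize(s['frame'][60:260,170:380,::-1],(400,381)),cv2.resize(w['frame'][:,:,::-1],(400,381))]))
E
```

```text
hit False False [0.4760049  0.01907465 0.05643695] [ 0.46038297 -0.00986782  0.34017626]
grip 0.6459088681612679 63.42870566993952 [0.47608817 0.0191742  0.056849  ] [-0.09247539 -0.02386298  6.20859735] 4.55
[ 0.51883463 -0.0009308   0.0568628 ] [-1.75218427  1.00466046  6.17753668]
push False [ 0.63695311 -0.01783757  0.05693627] [-3.80739543  0.37038908  6.57430519] 7.6417
```

View pics/c2.png

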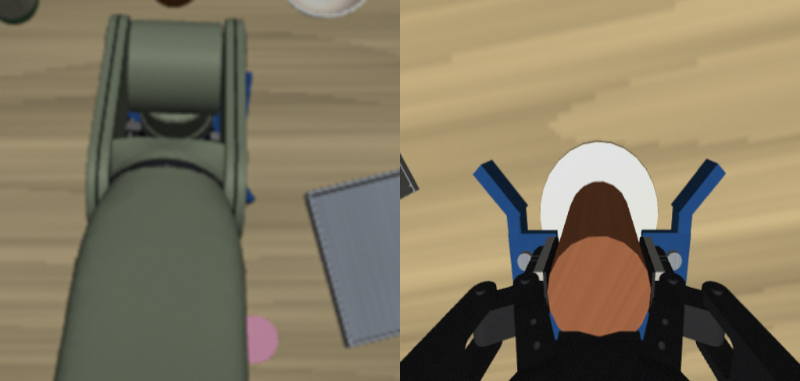

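In the wrist half the foot is entering centrally between the flares, and the cup is in the grip. I continue to the seat.

```bash
python3 - <<'E'
from h import *
R=np.load('R.npy'); z=np.array([0,0,.0565])
print('push',movel(SEAT+.003*A+z,R,feed=.05,until_force=12),get_ee_pos(),get_contact_force(),get_time())
dwell(.3)
s=snap('wrist'); save(s,'w3.png'); C=cloud(s); t=snap('scene'); 
H,Sa,V=cv2.split(cv2.cvtColor(s['frame'],cv2.COLOR_RGB2HSV))
m=((Sa<70)&(V>120)&(C[:,:,2]<.02)&(np.linalg.norm(C[:,:,:2]-SEAT[:2],axis=2)<.08)).astype(np.uint8)
c=max(cv2.findContours(m,0,cv2.CHAIN_APPROX_NONE)[0],key=len).reshape(-1,2)
p=plane(s,c,.008); q=(p-SEAT)@A; print('foot rear along axis',q.min(),'z',np.median(C[m>0][:,2]))
cv2.imwrite('pics/c3.png',np.hstack([cv2.resize(s['frame'][:,:,::-1],(400,300)),cv2.resize(t['frame'][180:300,190:350,::-1],(400,300))]))
E
```

```text
push False [ 0.69036089 -0.02547316  0.05690053] [-1.41454039 -0.20114323  4.23669544] 8.95
foot rear along axis -0.051451134709976885 z 0.007212918238855268
```

View pics/c3.png

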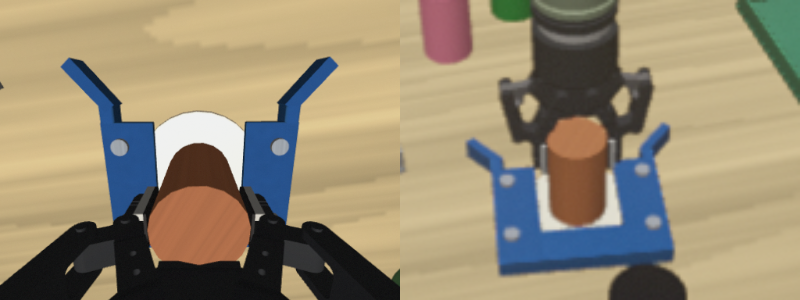

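Pot foot is under both arms, with its centre about 3.5 mm past the seat. Now I lift straight up, slowly.

```bash
python3 - <<'E'
from h import *
p=np.array(get_ee_pos())
for dz,f in [(.012,.03),(.04,.03),(.08,.06),(.13,.1)]:
    movel(p+[0,0,dz],feed=f); print(dz,get_ee_pos(),get_contact_force().round(1) if hasattr(get_contact_force(),'round') else get_contact_force(),get_opening(),get_time())
dwell(.2)
w=snap('wrist'); t=snap('scene')
cv2.imwrite('pics/c4.png',np.hstack([cv2.resize(w['frame'][:,:,::-1],(400,300)),cv2.resize(t['frame'][120:300,170:410,::-1],(400,300))]))
C=cloud(t); 
H,Sa,V=cv2.split(cv2.cvtColor(t['frame'],cv2.COLOR_RGB2HSV))
m=(np.linalg.norm(C[:,:,:2]-SEAT[:2],axis=2)<.07)&((H<13)|(H>172))&(Sa>110)&(C[:,:,2]>.05)
print('cup z range',np.percentile(C[m][:,2],[1,99]),m.sum())
m=(np.linalg.norm(C[:,:,:2]-SEAT[:2],axis=2)<.03)&(Sa<70)&(C[:,:,2]<.1)&(C[:,:,2]>.07)
print('stem top z',C[m].mean(0) if m.any() else 0,m.sum())
E
```

```text
0.012 [ 0.6905566  -0.02549898  0.06889704] [-0.1 -0.1 -3.2] 0.6456675345966126 9.9167
0.04 [ 0.69035717 -0.0254934   0.09696881] [-0.5  0.2 -1.9] 0.6438187681352514 11.0
0.08 [ 0.69010711 -0.02545696  0.13669559] [-0.3  0.6 -0.6] 0.6453589101236892 11.8167
0.13 [ 0.69000569 -0.025442    0.18641791] [ 0.   0.1 -1.6] 0.6447484840086383 12.4667
cup z range [0.14208287 0.22925522] 857
stem top z [ 0.69531642 -0.02787702  0.07880526] 196
```

View pics/c4.png

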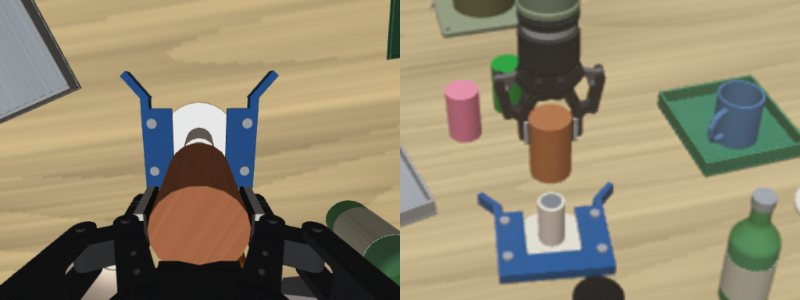

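The scene half shows the cup held clear, with the mouth at about 0.138. The pot is standing with its stem top at 0.079. Now to the steel tray.

```bash
python3 - <<'E'
from h import *
R=np.load('R.npy'); T=np.array([.519,-.289,0])
movel(T+[0,0,.1864],R,feed=.2); dwell(.2)
movel(T+[0,0,.075],feed=.12); dwell(.2)
print('touch',movel(T+[0,0,.048],feed=.02,until_force=3),get_ee_pos(),get_contact_force())
dwell(.3); grip(1.0); dwell(.3); print(get_opening(),get_ee_pos())
movel(np.array(get_ee_pos())+[0,0,.14],feed=.12)
movel([.40,-.05,.24],feed=.25)
t=snap('scene');o=snap('top'); print(get_time())
C=cloud(t);H,Sa,V=cv2.split(cv2.cvtColor(t['frame'],cv2.COLOR_RGB2HSV))
m=(np.linalg.norm(C[:,:,:2]-T[:2],axis=2)<.09)&((H<13)|(H>172))&(Sa>110)
print('cup',np.percentile(C[m],[2,98],axis=0),m.sum())
m=(np.linalg.norm(C[:,:,:2]-SEAT[:2],axis=2)<.03)&(Sa<70)&(C[:,:,2]<.1)&(C[:,:,2]>.07); print('stem',C[m].mean(0))
cv2.imwrite('pics/c5.png',np.hstack([cv2.resize(t['frame'][120:300,80:320,::-1],(400,300)),cv2.resize(o['frame'][70:270,190:457,::-1],(400,300))]))
E
```

```text
touch True [ 0.51886582 -0.2889666   0.05388979] [ 0.74790193 -0.40345532  4.11597649]
0.9978478413799566 [ 0.51813601 -0.2885191   0.052904  ]
20.6167
cup [[ 0.50314597 -0.31371008  0.01226406]
 [ 0.54984464 -0.26521959  0.09708306]] 734
stem [ 0.69535843 -0.02781026  0.078641  ]
```

View pics/c5.png

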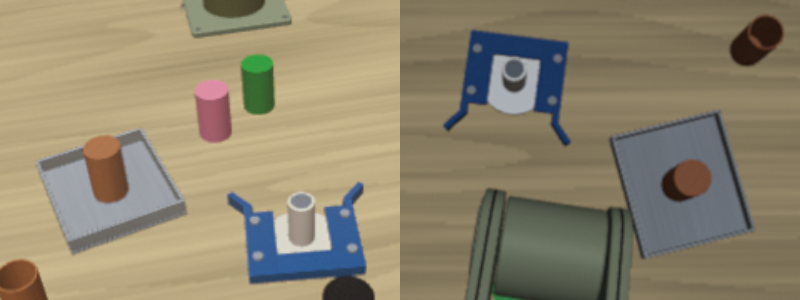

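The beaker stands upright in the steel tray, the pot stands in the fork, and the arm is clear.

```bash
python3 -c "
from cell import *
print(sign_off())"
```

```text
the job is handed in; nothing more can be done
None
```

I handed the job in at about 21 s on the robot's clock: the last camera views show the copper beaker standing mouth-down near the middle of the steel tray and the pot upright in the fork, about 3.5 mm past the seat by the measurement taken before the lift; the sign-off call returned no verdict.

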